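Key an amber filter cell onto the inspection camera and hold it home

ROBOT

A 6-joint arm with a two-finger parallel gripper is mounted at the origin on a cart in front of the work surface, level with it; the furniture and walls round the work are solid. World frame = base frame: x ahead of the robot, y to its left, z up, the work surface at z = 0. Lengths are in m, angles in rad, forces in N, time in s.
With the tool pointing down it reaches from about 0.25 to 0.775 m from the base axis. Payload 8.9 kg.
Tool frame: the origin (TCP) lies midway between the tips of the shut fingers; the grasp point (between the pads) lies 19 mm behind it; z points along the fingers, y is the line along which they close (so a half turn about z gives the same grasp; the last joint's range is limited). The gripper opens to 85 mm and grips with 20 to 120 N. Pads are 22 mm wide; open, the fingers measure 114 mm over their backs; the gripper's body (76 mm by 85 mm) begins 54 mm behind the grasp point. The pads swing forward as they close: fully open they stand 13 mm farther back than shut.
Start: joints at [1.073, 0.291, -0.153, 1.127, 0, 1.431], TCP at [0.184, 0.492, 0.231] pointing down, gripper open.
Joint ranges: [-2.52, 2.52], [-0.91, 1.74], [-1.3, 1.37], [-1.96, 2.02], [-1.52, 1.47], [-3.14, 3.14]. Speed limits (rad/s): [2.22, 2.22, 2.79, 3.14, 3.14, 3.14].

INTERFACE

Orientations are given as a rotation vector (axis times angle).
In Python, from bench import manip gives the robot as it stands.
- The arm moves only by the tool jog_arm, never from a script. Its argument "deltas" is a list of rows, each a list of 3 entries, a list of its own where there are three numbers: the turn, a rotation vector about the tool's x, y, z in rad, then the shift along the tool's x, y, z in cm, then the gripper command: -1 is fully open, 1 is shut, values between are in proportion. A call has 1 to 12 rows; each row is the pose to reach, as a shift and turn from the pose commanded when the call began, along the tool's axes at that moment; what a row does not reach only later rows make up. A row lasts 1/10 s, in which the tool goes at most 50 mm and 8.59 degrees, less where a joint would pass 70% of its speed; a pose out of reach is approached as far as the arm can. A call with a gripper value outside its range is refused whole. The fingers move at their own pace and stop on an object; "newtons" is the grip in N (left out, the last holds). Time passes only in rows, so rows that repeat a pose let the fingers close. It gives the time, the measured TCP pose, the force, the opening and the grip force at its end, in the units of the state.
- manip.sense(): the state, without advancing time (a new reading comes with each control period).
- manip.get_image(name): name is "scene" or "side" or "wrist"; returns (picture, depth): 480x640x3 uint8, red, green, blue; 480x640 float32, m along the optical axis (not along the pixel's ray), 0 where there is no reading.
- manip.camera_model(name): a dict with "fx", "fy", "cx", "cy" (pixels), "xyz" and "rotation" of the camera in the world. Camera axes: x right, y down, z forward; pixel columns grow to the right and rows downward; lengths in m; the calibration is good to about 2 mm. A picture is of the moment at which its call begins: read the wrist's pose just before it. camera_model takes no time and is no camera call; for the wrist camera it gives the pose at the moment of the call.
- manip.finish_job(): hands the job in; it is judged then, once.
The state is a dict: "time_s": time; "qpos": joint angles; "qvel": joint speeds; "tau": joint torques, N m; "tool_pos": TCP position; "ee_rot": TCP orientation; "contact_force": force on the tool from outside, world axes, zero at the start; "ft_torque": the same for the moment, N m; "opening": opening from 0.0 (shut) to 1.0 (fully open); "grip_force": force on a finger pad.
Only numpy, scipy, OpenCV 4.12 (cv2) and the standard library are available. Lean on these libraries where they do the work, as an engineer would, in place of code of your own. Each camera call takes 0.05 s, during which the arm holds its last target. There are 200 camera calls.

TASK

Fit the amber filter cell to the up-looking inspection camera: lower it mouth-down over the camera's nose, turn it without forcing until its hidden keyways drop over the pins, and press it fully home on the seat against the sprung ring. Finish while still holding it pressed home, since it springs back if let go and I am about to tighten the screws in the seat ring; keep the cell upright all the way, and leave the green cell, the dropper bottle, the tweezers and the screwdriver where they are.

Things in the scene. Friction and masses are not known exactly. Their poses are not given: they have to be found in the camera images.
- amber_cell: Loose filter cell to fit, about 130 g: black knurled collar with amber glass on top, standing mouth-down. 40 mm high; origin at the centre of its open lower rim, z up. Skirt: 55 mm outside, round bore 42.4 mm diameter, 24 mm deep, open below. Three keyways 11 mm wide run up the whole bore, 120 degrees apart (first along the cell's own +x), unseen from above. Any keyway fits any pin.
- green_cell: A second cell of the same size with green glass, on the same mat: leave it alone. The two may stand in either place.
- bench_mat: Flat dark mat, 190 x 290 x 3 mm, fixed to the table; origin at the centre of its underside. Both cells stand on its top face.
- camera: Fixed inspection camera looking straight up, on a 120 x 110 mm aluminium foot; origin at the centre of the foot's underside, z up. Black housing 60 mm square up to 66 mm height, then a seat ring of 60 mm diameter with its flat top at 78 mm, then a round nose of 40 mm diameter up to 99 mm.
- seat (a point): Centre of the flat seat, 78 mm above the table, on the axis of the nose. Home: the cell's lower rim (its origin) rests here. Off the keyways the rim stops on the pins 12 mm higher; with keyways over pins (within about 0.13 rad) it drops 8 mm to the sprung ring, then goes 4 mm down against the spring.
- nose_top (a point): Centre of the nose's top face, 21 mm above the seat. The nose is 40 mm in diameter; its top 4 mm taper to 33 mm as a lead-in.
- dropper: Brown dropper bottle, 34 x 34 x 102 mm, standing; origin at the centre of its underside. Leave it alone.
- tweezers: Steel tweezers lying on the table, 18 x 123 x 10 mm; origin under the middle. Leave them alone.
- driver: Red-handled screwdriver lying on the table, 21 x 168 x 22 mm; origin under the middle. Leave it alone.
- grip (a point): Middle of the amber cell's knurled grip, on its axis, 32 mm above its lower rim. The grip is solid, 57 mm diameter, from 24 to 40 mm above the rim: take it from above at any yaw.
- pin_level (a point): Point on the nose's axis level with the tops of its three radial pins, 12 mm above the seat. The pins are 5 mm thick, stick out 3.6 mm from the nose, 120 degrees apart. The nosepiece with its pins was turned to some angle at set-up and clamped fast: that angle does not follow from the camera's yaw or this point's axes.
- ring_top (a point): Centre of the top of the sprung steel take-up ring (49 mm diameter) round the foot of the nose, 4 mm proud of the seat when free. It pushes back with about 4 N at first touch and 9 N when pressed flush with the seat. (The point itself stays put.)

How it is judged:
By the outcome, as a careful person would: the job done as asked, in the order asked, and still so for the second after the job is handed in, while the arm keeps its last pose, push and grip.
It also fails if it takes over 64 s, if anything falls off the work surface, if the arm or the gripper's body presses on something with over 40 N, if the wrist force passes 120 N, or if a joint passes its speed limit or range.

## Working session

There is one attempt and no reset: what is moved stays moved. The work goes in short steps, Python scripts to look and compute and a tool call to move; the robot and the scene stay as the last step left them, time stands still between calls to the robot, and variables do not carry over. Pictures are saved under pics/ and viewed, at most 10 in all, crops included, and the job is handed in when it is done.

Besides the shell and the picture viewer there is one more tool, called after "Emit:" as name([rows], argument=value, ...), one row to a line, values as JSON. jog_arm: Moves the arm, as the interface text tells. Its arguments: {"type":"object","properties":{"deltas":{"type":"array"},"newtons":{"type":"number"}},"required":["deltas"]}

```bash
mkdir -p pics
cat > h.py <<'E'
import numpy as np, cv2
from bench import manip
def cam(n):
    m=manip.camera_model(n); p,d=manip.get_image(n); return p,d,m
def R(m):
    r=np.array(m["rotation"],float)
    return r if r.shape==(3,3) else cv2.Rodrigues(r)[0]
def ray(m,u,v):
    return np.array(m["xyz"]),R(m)@np.array([(u-m["cx"])/m["fx"],(v-m["cy"])/m["fy"],1])
def plane(m,u,v,z):
    o,d=ray(m,u,v); return o+d*(z-o[2])/d[2]
def cloud(d,m):
    v,u=np.mgrid[:480,:640]
    P=np.stack([(u-m["cx"])/m["fx"]*d,(v-m["cy"])/m["fy"]*d,d],-1)
    return P@R(m).T+np.array(m["xyz"])
E
python3 - <<'E'
from h import *
s=manip.sense(); print(s)
ims=[]
for n in("scene","side","wrist"):
    p,d,m=cam(n); print(n,m); np.savez(f"pics/{n}0.npz",p=p,d=d,xyz=m["xyz"],R=R(m),k=[m[k] for k in("fx","fy","cx","cy")])
    cv2.imwrite(f"pics/{n}0.png",p[...,::-1])
E
```

```text
{'time_s': 0.0, 'qpos': array([ 1.07266145e+00,  2.91257759e-01, -1.54115624e-01,  1.12667896e+00,
       -5.04345812e-06,  1.43146580e+00]), 'qvel': array([-0.00218455,  0.00134029, -0.00018543, -0.00078647, -0.00073809,
       -0.00161922]), 'tau': array([ 1.64876008e-03, -5.37136853e+01,  3.31375229e+01,  1.57133129e-02,
       -1.56792653e-04,  3.58620440e-06]), 'tool_pos': array([0.18416542, 0.49118683, 0.23074799]), 'ee_rot': array([-5.60520629e-01, -3.09078869e+00,  1.87582489e-03]), 'contact_force': array([ 0.76240954, -0.57363908, -0.20791793]), 'ft_torque': array([ 0.03802407,  0.0020325 , -0.00800639]), 'grip_force': 0.0, 'opening': 0.999530705565791}
scene {'fx': 567.2687241216933, 'fy': 567.2687241216933, 'cx': 321.4735542629351, 'cy': 239.26894460477772, 'xyz': array([-0.07642804, -0.50855968,  1.06247844]), 'rotation': array([-2.20630785,  1.14785521, -0.40579804])}
side {'fx': 506.55492738403683, 'fy': 506.55492738403683, 'cx': 322.9432447542879, 'cy': 236.6247805508268, 'xyz': array([ 0.00671313, -0.9200838 ,  0.67176784]), 'rotation': array([-2.01375389,  0.60500783, -0.34907979])}
wrist {'fx': 363.9369296865002, 'fy': 363.9369296865002, 'cx': 321.1933427257907, 'cy': 236.72734965388537, 'xyz': array([0.11767603, 0.51646291, 0.37424522]), 'rotation': array([2.38576199, 1.65157264, 0.23314539])}
```

View pics/scene0.png

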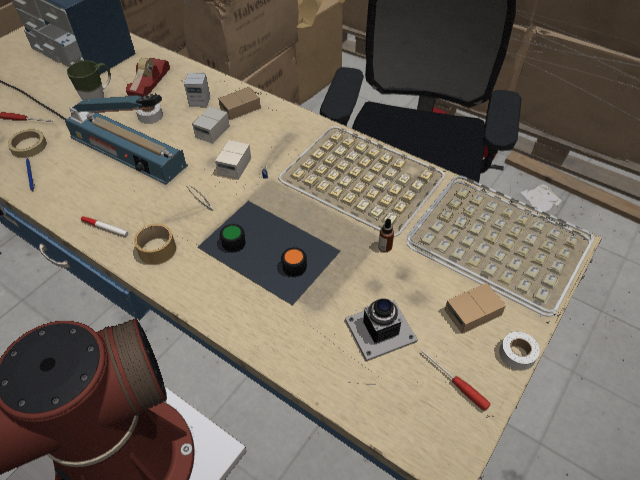

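View pics/side0.png

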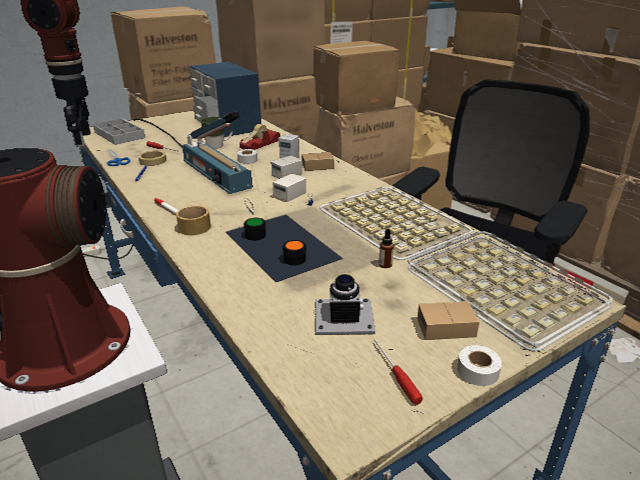

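View pics/wrist0.png

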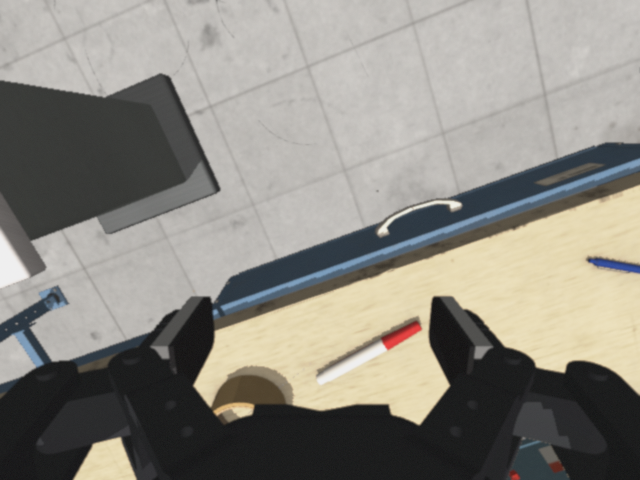

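The scene view shows the amber cell at (293,260), the green cell at (232,237), the camera nose at (383,308), the dropper at (386,236) and the driver at (455,380). The side view has amber at (294,250) and the nose at (344,285). The wrist view does not show the work yet. Next I triangulate.

```bash
cat > t.py <<'E'
from h import *
def load(n):
    z=np.load(f"pics/{n}0.npz"); m=dict(zip(("fx","fy","cx","cy"),z["k"])); m["xyz"]=z["xyz"]; m["rotation"]=z["R"]; return z["p"],z["d"],m
def blob(p,lo,hi,box=None):
    k=cv2.inRange(cv2.cvtColor(p,cv2.COLOR_RGB2HSV),lo,hi)
    if box: x0,y0,x1,y1=box; b=np.zeros_like(k); b[y0:y1,x0:x1]=255; k&=b
    n,_,st,c=cv2.connectedComponentsWithStats(k); i=1+np.argmax(st[1:,4]); return c[i],st[i]
S,D=load("scene"),load("side")
def tri(a,b):
    o1,d1=ray(S[2],*a);o2,d2=ray(D[2],*b); d1/=np.linalg.norm(d1); d2/=np.linalg.norm(d2)
    t=np.linalg.lstsq(np.c_[d1,-d2],o2-o1,rcond=None)[0]; p,q=o1+t[0]*d1,o2+t[1]*d2
    return (p+q)/2,np.linalg.norm(p-q)*1e3
for nm,lo,hi,bs,bd in(("amber",(5,150,120),(22,255,255),(270,235,320,285),(270,230,320,270)),("green",(45,100,50),(85,255,255),(215,215,250,255),(240,210,270,240))):
    a=blob(S[0],lo,hi,bs);b=blob(D[0],lo,hi,bd); print(nm,a,b,*tri(a[0],b[0]))
for nm,(p,d,m) in(("scene",S),("side",D)):
    C=cloud(d,m); 
    for zlo,zhi,what in((.095,.104,"nosetop"),(.072,.082,"seat"),(.035,.050,"cells")):
        k=(C[...,2]>zlo)&(C[...,2]<zhi)&(d>0)&(C[...,0]>.2)&(C[...,0]<.75)&(abs(C[...,1])<.4)
        n,l,st,c=cv2.connectedComponentsWithStats(k.astype(np.uint8))
        for i in range(1,n):
            if st[i,4]>25:
                q=C[l==i]; print(nm,what,st[i],np.round(q.mean(0),4),np.round(q.min(0),4),np.round(q.max(0),4))
E
python3 t.py
python3 -c "
import cv2,numpy as np
a=cv2.imread('pics/scene0.png')[270:370,330:430];b=cv2.imread('pics/side0.png')[250:350,295:395]
cv2.imwrite('pics/c1.png',cv2.resize(np.hstack([a,b]),(800,400),interpolation=cv2.INTER_CUBIC))"
```

```text
amber (array([293.37619048, 256.12380952]), array([285, 249,  18,  15, 210], dtype=int32)) (array([294.07142857, 244.84920635]), array([286, 241,  17,   9, 126], dtype=int32)) [0.53609673 0.01563757 0.04556513] 2.4695094397046895
green (array([231.36683417, 232.19095477]), array([223, 225,  18,  15, 199], dtype=int32)) (array([254.05, 221.82]), array([246, 218,  17,   8, 100], dtype=int32)) [0.50962318 0.17997952 0.04539732] 3.1258498938150385
scene nosetop [374 299  20  17 239] [ 0.5047 -0.2392  0.0998] [ 0.4866 -0.2572  0.0951] [ 0.5273 -0.2188  0.1039]
scene seat [382 224  11   9  52] [ 0.7065 -0.1281  0.0765] [ 0.6979 -0.1375  0.072 ] [ 0.7195 -0.1149  0.0816]
scene seat [368 300  31  26 216] [ 0.4951 -0.2419  0.0785] [ 0.4764 -0.2687  0.0724] [ 0.5359 -0.2087  0.0819]
scene cells [215 152  32  19 142] [0.694  0.3391 0.0421] [0.6687 0.3164 0.035 ] [0.7492 0.3754 0.05  ]
scene cells [134 224  40  32 439] [0.3897 0.3176 0.044 ] [0.3456 0.2719 0.0351] [0.4351 0.3656 0.0499]
scene cells [220 224  25  22 406] [0.5081 0.1764 0.0442] [0.4814 0.1489 0.0351] [0.5389 0.2081 0.0498]
scene c
[... 816 characters left out ...]
3385 0.0425] [0.6665 0.315  0.035 ] [0.7467 0.3806 0.0499]
side cells [176 205  33  20 346] [0.3864 0.317  0.0434] [0.3429 0.2721 0.0351] [0.4323 0.3658 0.05  ]
side cells [243 218  23  13 231] [0.5041 0.174  0.0434] [0.4784 0.1492 0.035 ] [0.5346 0.2121 0.0485]
side cells [282 240  24  15 291] [0.5302 0.0102 0.0434] [ 0.5039 -0.0135  0.035 ] [0.5617 0.0439 0.0486]
side cells [379 248  14   9  73] [ 0.6994 -0.1338  0.0424] [ 0.69   -0.1441  0.0353] [ 0.7178 -0.1175  0.0499]
side cells [418 301  54  27 936] [ 0.651  -0.3722  0.0408] [ 0.5961 -0.3998  0.0351] [ 0.7219 -0.3264  0.0448]
side cells [330 304  33  11 212] [ 0.4901 -0.2623  0.0426] [ 0.4656 -0.2783  0.0351] [ 0.5306 -0.2422  0.05  ]
```

View pics/c1.png

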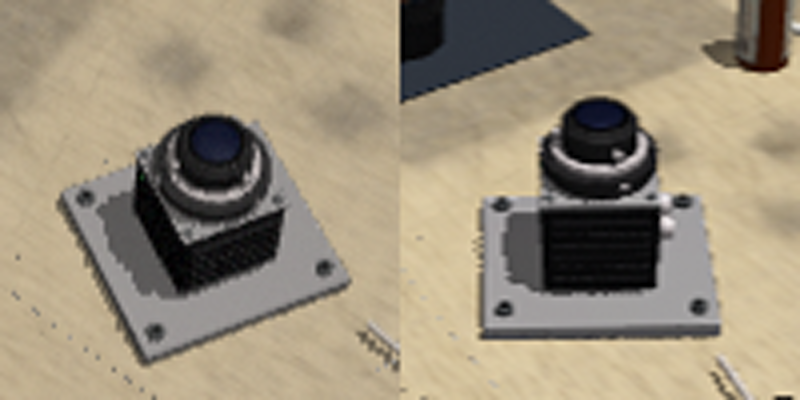

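Emit:
jog_arm([
  [[0,0,0],[-5,-3,0],-1],
  [[0,0,0],[-10,-6,0],-1],
  [[0,0,0],[-14.5,-8.5,0],-1],
  [[0,0,0],[-19,-11,0],-1],
  [[0,0,0],[-23.5,-13.5,0],-1],
  [[0,0,0],[-28,-16,0],-1],
  [[0,0,0],[-32,-18.5,0],-1],
  [[0,0,0],[-36,-21,0],-1],
  [[0,0,0],[-40.5,-23.5,0],-1],
  [[0,0,0],[-45,-26,0],-1],
  [[0,0,0],[-50,-29,0],-1],
  [[0,0,0],[-53,-31,0],-1],
])

```text
time_s: 1.35
tool_pos: [0.5642, 0.0246, 0.2311]
ee_rot: [-0.561, -3.091, -0.0]
contact_force: [1.7, 1.6, 0.4]
opening: 1.001
grip_force: 0.0
```

Emit:
jog_arm([
  [[0,0,0],[-2,-1,0],-1],
  [[0,0,0],[-3.6,-1.5,0],-1],
  [[0,0,0],[-3.6,-1.5,0],-1],
  [[0,0,0],[-3.6,-1.5,0],-1],
])

```text
time_s: 1.75
tool_pos: [0.5912, -0.0001, 0.2308]
ee_rot: [-0.561, -3.09, -0.0]
contact_force: [-1.4, -0.8, -0.1]
opening: 0.999
grip_force: 0.0
```

```bash
cat > w.py <<'E'
from h import *
import sys
def tool(s): return cv2.Rodrigues(np.array(s["ee_rot"]))[0]
def shot(tag):
    s=manip.sense(); p,d,m=cam("wrist"); np.savez(f"pics/{tag}.npz",p=p,d=d,xyz=m["xyz"],R=R(m),k=[m[k] for k in("fx","fy","cx","cy")])
    cv2.imwrite(f"pics/{tag}.png",p[...,::-1]); T=tool(s)
    print("t",s["time_s"],"tcp",s["tool_pos"].round(4),"T",T.round(4).tolist(),"q",s["qpos"].round(3),"cam in tool",(T.T@(np.array(m["xyz"])-s["tool_pos"])).round(4),"F",s["contact_force"].round(2)); print("opt axis",R(m)[:,2].round(3))
    return s,p,d,m
E
python3 - <<'E'
from w import *
s,p,d,m=shot("w1")
k=cv2.inRange(cv2.cvtColor(p,cv2.COLOR_RGB2HSV),(5,120,80),(22,255,255)); n,_,st,c=cv2.connectedComponentsWithStats(k)
i=1+np.argmax(st[1:,4]); print(c[i],st[i],plane(m,*c[i],.043))
C=cloud(d,m); q=C[(C[...,2]>.036)&(C[...,2]<.055)&(abs(C[...,0]-.535)<.05)&(abs(C[...,1]-.013)<.05)&(d>0)]
print(len(q),q.mean(0),q.min(0),q.max(0),np.percentile(q[:,2],[5,50,95]))
E
```

```text
t 1.75 tcp [ 5.912e-01 -1.000e-04  2.308e-01] T [[-0.9362, 0.3515, -0.0011], [0.3515, 0.9362, 0.0004], [0.0012, -0.0001, -1.0]] q [-0.124  0.419  0.034  1.187  0.     0.235] cam in tool [ 7.120e-02  1.000e-04 -1.434e-01] F [-1.35 -0.83 -0.11]
opt axis [ 0.259 -0.096 -0.961]
[315.60654886 146.01611227] [ 292  121   49   51 1924] [0.53409591 0.01650071 0.043     ]
3355 [0.53381138 0.01691213 0.0445189 ] [ 0.50529966 -0.01253112  0.03953341] [0.56281122 0.04539242 0.04748704] [0.04275224 0.0445974  0.04603867]
```

View pics/w1.png

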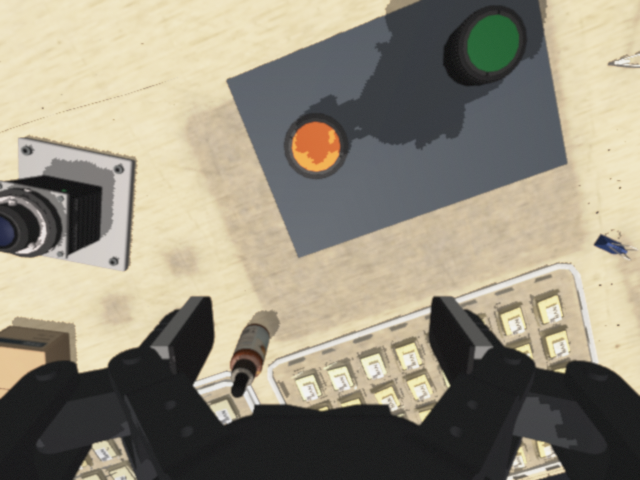

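The wrist view shows amber at (316,146), green at (495,42), the nose at the left edge around (10,230) and the dropper at (250,355). The views agree on amber at about (0.534, 0.0165) with its top at about 0.044. Next I grasp it.

Emit:
jog_arm([
  [[0,0,0],[3,-0.2,3],-1],
  [[0,0,0],[6,-0.45,6],-1],
  [[0,0,0],[6,-0.45,9],-1],
  [[0,0,0],[6,-0.45,12],-1],
  [[0,0,0],[6,-0.45,14],-1],
  [[0,0,0],[6,-0.45,16],-1],
  [[0,0,0],[6,-0.45,18],-1],
  [[0,0,0],[6,-0.45,20],-1],
  [[0,0,0],[6,-0.45,21],-1],
  [[0,0,0],[6,-0.45,22],-1],
  [[0,0,0],[6,-0.45,22],-1],
  [[0,0,0],[6,-0.45,22],-1],
])

```text
time_s: 3.0
tool_pos: [0.5342, 0.0168, 0.0118]
ee_rot: [0.56, 3.091, 0.0]
contact_force: [-0.4, 0.2, 0.4]
opening: 1.003
grip_force: 0.0
```

Emit:
jog_arm([
  [[0,0,0],[0,0,0],0.2],
  [[0,0,0],[0,0,0],0.3],
  [[0,0,0],[0,0,0],0.4],
  [[0,0,0],[0,0,0],1],
  [[0,0,0],[0,0,0],1],
  [[0,0,0],[0,0,0],1],
  [[0,0,0],[0,0,0],1],
  [[0,0,0],[0,0,0],1],
], newtons=70)

```text
time_s: 3.8
tool_pos: [0.5344, 0.0166, 0.0124]
ee_rot: [0.56, 3.09, 0.0]
contact_force: [-3.1, 0.6, 9.6]
opening: 0.65
grip_force: 72.2
```

Emit:
jog_arm([
  [[0,0,0],[0,0,-1],1],
  [[0,0,0],[0,0,-3],1],
  [[0,0,0],[0,0,-7],1],
  [[0,0,0],[0,0,-11],1],
  [[0,0,0],[-1,-3,-15],1],
  [[0,0,0],[-3,-7,-18],1],
  [[0,0,0],[-5,-10.5,-21],1],
  [[0,0,0],[-7,-14,-23.5],1],
  [[0,0,0],[-9,-18,-25.5],1],
  [[0,0,0],[-11,-22,-27],1],
  [[0,0,0],[-12,-24,-27.5],1],
  [[0,0,0],[-12.2,-24.7,-27.5],1],
])

```text
time_s: 5.0
tool_pos: [0.5614, -0.2602, 0.2873]
ee_rot: [0.564, 3.089, -0.002]
contact_force: [-0.1, -0.1, -1.6]
opening: 0.648
grip_force: 74.4
```

Emit:
jog_arm([
  [[0,0,0],[0,0,0],1],
  [[0,0,0],[0,0,0],1],
  [[0,0,0],[0,0,0],1],
])

```text
time_s: 5.3
tool_pos: [0.5612, -0.2559, 0.2862]
ee_rot: [-0.558, -3.091, -0.001]
contact_force: [-0.4, 0.3, -1.4]
opening: 0.645
grip_force: 74.4
```

Run:
```python
from w import *
s,p,d,m=shot("w2"); C=cloud(d,m)
for a,b in((.09,.106),(.07,.0845)):
    k=(C[...,2]>a)&(C[...,2]<b)&(abs(C[...,0]-.504)<.045)&(abs(C[...,1]+.24)<.045)&(d>0); v,u=np.nonzero(k)
    q=C[k]; print(a,len(q),q.mean(0),q.min(0),q.max(0),u.min(),u.max(),v.min(),v.max(),np.percentile(q[:,2],[5,50,95]))
S=manip.get_image("side")[0]; cv2.imwrite("pics/a2.png",np.hstack([cv2.resize(p[40:290,190:440],(400,400),interpolation=3),cv2.resize(S[120:320,250:450],(400,400),interpolation=3)])[...,::-1])
```

```text
t 5.3 tcp [ 0.5612 -0.2559  0.2862] T [[-0.9368, 0.3498, -0.0006], [0.3498, 0.9368, 0.0006], [0.0007, 0.0004, -1.0]] q [-0.546  0.454  0.233  1.35   0.    -0.189] cam in tool [ 7.120e-02  1.000e-04 -1.434e-01] F [-0.38  0.29 -1.35]
opt axis [ 0.259 -0.096 -0.961]
0.09 1627 [ 0.50473095 -0.2364242   0.09949297] [ 0.48542719 -0.25946549  0.09007597] [ 0.52740149 -0.21671669  0.10435695] 294 341 119 168 [0.09560404 0.10001844 0.1021134 ]
0.07 1621 [ 0.50377819 -0.23595909  0.08014379] [ 0.47542544 -0.27334733  0.070597  ] [ 0.53481342 -0.20691909  0.08447113] 286 350 112 177 [0.07760945 0.07937589 0.0835361 ]
```

View pics/a2.png

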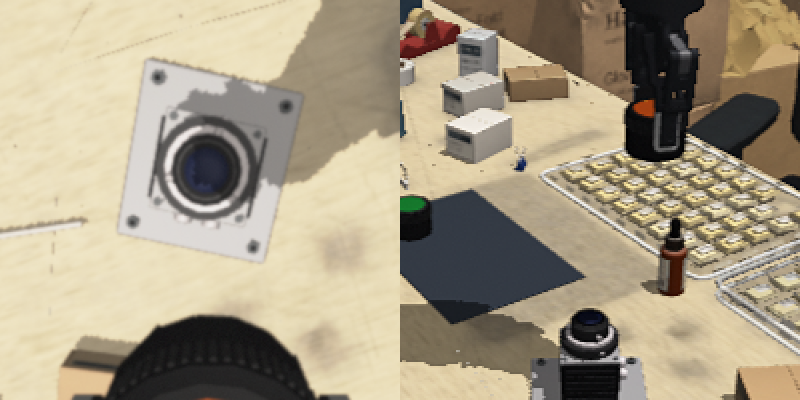

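The left half shows the nose centred in the wrist view and the cell held at the bottom. The right half shows the cell upright in the gripper. Next I refine the nose axis.

Run:
```python
from h import *
def L(n):
    z=np.load(f"pics/{n}.npz"); m=dict(zip(("fx","fy","cx","cy"),z["k"])); m["xyz"]=z["xyz"]; m["rotation"]=z["R"]; return z["p"],z["d"],m
for n,c,bands in(("w1",(.534,.0165),((.041,.06),)),("w2",(.5045,-.237),((.097,.106),(.093,.106),(.0865,.106),(.074,.0865)))):
    p,d,m=L(n); C=cloud(d,m)
    for a,b in bands:
        k=((C[...,2]>a)&(C[...,2]<b)&(np.hypot(C[...,0]-c[0],C[...,1]-c[1])<.036)&(d>0)).astype(np.uint8)
        cs,_=cv2.findContours(k,0,1); h=max(cs,key=cv2.contourArea); e=cv2.fitEllipse(cv2.convexHull(h))
        z=np.median(C[...,2][k>0]); print(n,a,e,"z",z,[plane(m,*e[0],zz).round(4) for zz in (.043,.099,.078,z)])
# image-gradient circle around nose
p,d,m=L("w2"); g=cv2.GaussianBlur(cv2.cvtColor(p[90:200,260:375],cv2.COLOR_RGB2GRAY),(0,0),1); g=cv2.resize(g,None,fx=4,fy=4,interpolation=3)
c=cv2.HoughCircles(g,cv2.HOUGH_GRADIENT_ALT,1,4,param1=120,param2=.6,minRadius=40,maxRadius=160)
if c is not None:
    for x,y,r in c.reshape(-1,3)[:8]: print(260+x/4-.4,90+y/4-.4,r/4)
```

```text
w1 0.041 ((315.96258544921875, 145.25949096679688), (64.52616119384766, 67.22893524169922), 175.14828491210938) z 0.04460652347528127 [array([0.5336, 0.017 , 0.043 ]), array([0.5321, 0.0184, 0.099 ]), array([0.5327, 0.0179, 0.078 ]), array([0.5336, 0.0171, 0.0446])]
w2 0.097 ((318.6920471191406, 145.4481201171875), (43.129268646240234, 44.86072540283203), 168.41403198242188) z 0.10019563924101868 [array([ 0.5064, -0.2376,  0.043 ]), array([ 0.5047, -0.2366,  0.099 ]), array([ 0.5054, -0.237 ,  0.078 ]), array([ 0.5047, -0.2366,  0.1002])]
w2 0.093 ((318.93035888671875, 145.40243530273438), (44.24521255493164, 45.431419372558594), 178.5021209716797) z 0.10005870653029131 [array([ 0.5065, -0.2373,  0.043 ]), array([ 0.5048, -0.2364,  0.099 ]), array([ 0.5054, -0.2368,  0.078 ]), array([ 0.5047, -0.2364,  0.1001])]
w2 0.0865 ((319.0205383300781, 145.18446350097656), (46.43470001220703, 49.512699127197266), 9.554805755615234) z 0.10000400646363641 [array([ 0.5063, -0.2372,  0.043 ]), array([ 0.5046, -0.2363,  0.099 ]), array([ 0.5053, -0.2366,  0.078 ]), array([ 0.5046, -0.2363,  0.1   ])]
w2 0.074 ((318.99200439453125, 144.32408142089844), (63.65625762939453, 65.78044891357422), 178.23716735839844) z 0.07937864888979745 [array([ 0.5055, -0.2369,  0.043 ]), array([ 0.5039, -0.236 ,  0.099 ]), array([ 0.5045, -0.2364,  0.078 ]), array([ 0.5045, -0.2363,  0.0794])]
```

Emit:
jog_arm([
  [[0,0,0],[3,0,3],1],
  [[0,0,0],[5.95,-0.15,6],1],
  [[0,0,0],[5.95,-0.15,9],1],
  [[0,0,0],[5.95,-0.15,12],1],
  [[0,0,0],[5.95,-0.15,14.5],1],
  [[0,0,0],[5.95,-0.15,16],1],
  [[0,0,0],[5.95,-0.15,16.8],1],
  [[0,0,0],[5.95,-0.15,16.8],1],
  [[0,0,0],[5.95,-0.15,16.8],1],
  [[0,0,0],[5.95,-0.15,16.8],1],
])

```text
time_s: 6.4
tool_pos: [0.5058, -0.2383, 0.1194]
ee_rot: [0.56, 3.09, -0.001]
contact_force: [0.2, -0.6, -0.2]
opening: 0.65
grip_force: 74.4
```

Run:
```python
from w import *
s=manip.sense(); print(s["tool_pos"],s["contact_force"],s["ft_torque"],s["qpos"])
S=manip.get_image("side")[0]; A=manip.get_image("scene")[0]; cv2.imwrite("pics/a3.png",np.hstack([cv2.resize(A[260:360,330:430],(400,400),interpolation=3),cv2.resize(S[240:340,295:395],(400,400),interpolation=3)])[...,::-1])
```

```text
[ 0.50581413 -0.23830024  0.11936244] [ 0.2412555  -0.59143185 -0.24748965] [-0.00028999  0.01756435  0.03466457] [-5.71026758e-01  4.38863935e-01 -2.43344193e-01  8.86842677e-01
 -7.56326659e-06 -2.12328874e-01]
```

View pics/a3.png

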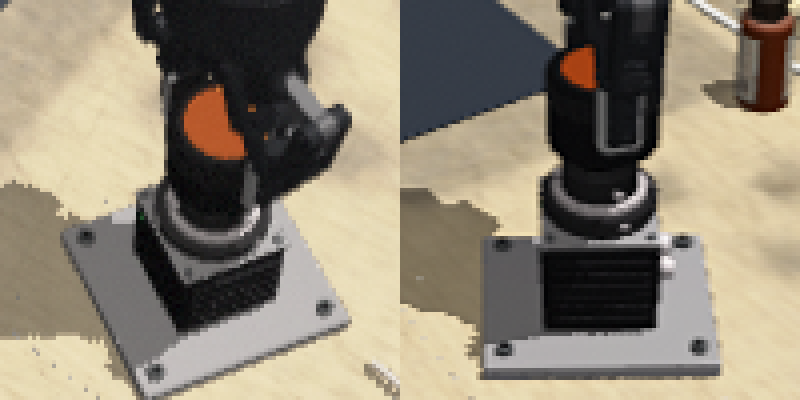

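The two views show the upright cell hovering centred over the nose. I correct about 2 mm and descend gently.

Emit:
jog_arm([
  [[0,0,0],[0.15,0.17,0],1],
  [[0,0,0],[0.15,0.17,0.2],1],
  [[0,0,0],[0.15,0.17,0.4],1],
  [[0,0,0],[0.15,0.17,0.6],1],
  [[0,0,0],[0.15,0.17,0.8],1],
  [[0,0,0],[0.15,0.17,1.0],1],
  [[0,0,0],[0.15,0.17,1.2],1],
  [[0,0,0],[0.15,0.17,1.2],1],
])

```text
time_s: 7.3
tool_pos: [0.5042, -0.2358, 0.1059]
ee_rot: [-0.561, -3.091, -0.0]
contact_force: [-0.1, -0.2, -1.0]
opening: 0.641
grip_force: 74.4
```

Emit:
jog_arm([
  [[0,0,0],[0,0,0.1],1],
  [[0,0,0],[0,0,0.2],1],
  [[0,0,0],[0,0,0.3],1],
  [[0,0,0],[0,0,0.4],1],
  [[0,0,0],[0,0,0.4],1],
])

```text
time_s: 7.8
tool_pos: [0.5044, -0.236, 0.1022]
ee_rot: [0.561, 3.091, -0.0]
contact_force: [0.3, -0.8, -2.1]
opening: 0.647
grip_force: 74.4
```

Emit:
jog_arm([
  [[0,0,0],[0,0,0.1],1],
  [[0,0,0],[0,0,0.2],1],
  [[0,0,0],[0,0,0.3],1],
  [[0,0,0],[0,0,0.35],1],
  [[0,0,0],[0,0,0.35],1],
])

```text
time_s: 8.3
tool_pos: [0.5045, -0.236, 0.0991]
ee_rot: [0.56, 3.091, -0.0]
contact_force: [-0.5, -0.6, 3.5]
opening: 0.646
grip_force: 74.8
```

Resting on the pins at the expected height. Now I turn under a light push.

Emit:
jog_arm([
  [[0,0,0.06],[0,0,0.05],1],
  [[0,0,0.12],[0,0,0.05],1],
  [[0,0,0.18],[0,0,0.05],1],
  [[0,0,0.24],[0,0,0.05],1],
  [[0,0,0.3],[0,0,0.05],1],
])

```text
time_s: 8.8
tool_pos: [0.505, -0.2362, 0.099]
ee_rot: [1.019, 2.97, -0.0]
contact_force: [0.5, -0.2, 6.1]
opening: 0.643
grip_force: 75.1
```

```bash
cat > s.py <<'E'
from w import *
s=manip.sense(); print(s["time_s"],s["tool_pos"].round(4),s["contact_force"].round(1),"M",s["ft_torque"].round(2),"q6",s["qpos"][5].round(3))
E
python3 s.py
```

```text
8.8 [ 0.505  -0.2362  0.099 ] [ 0.5 -0.2  6.1] M [-0.02 -0.09  0.16] q6 0.092
```

Emit:
jog_arm([
  [[0,0,0.06],[0,0,0],1],
  [[0,0,0.12],[0,0,0],1],
  [[0,0,0.18],[0,0,0],1],
  [[0,0,0.24],[0,0,0],1],
  [[0,0,0.3],[0,0,0],1],
])

```text
time_s: 9.3
tool_pos: [0.505, -0.2361, 0.099]
ee_rot: [1.451, 2.784, 0.0]
contact_force: [0.5, -0.2, 5.4]
opening: 0.646
grip_force: 75.1
```

```bash
python3 s.py
```

```text
9.3 [ 0.505  -0.2361  0.099 ] [ 0.5 -0.2  5.4] M [ 0.02 -0.12  0.02] q6 0.392
```

Emit:
jog_arm([
  [[0,0,0.06],[0,0,0.03],1],
  [[0,0,0.12],[0,0,0.03],1],
  [[0,0,0.18],[0,0,0.03],1],
  [[0,0,0.24],[0,0,0.03],1],
])

```text
time_s: 9.7
tool_pos: [0.5052, -0.236, 0.0988]
ee_rot: [1.774, 2.591, 0.001]
contact_force: [0.1, 2.3, 5.2]
opening: 0.645
grip_force: 75.0
```

Emit:
jog_arm([
  [[0,0,0.06],[0,0,0],1],
  [[0,0,0.12],[0,0,0],1],
  [[0,0,0.18],[0,0,0],1],
  [[0,0,0.24],[0,0,0],1],
])

```text
time_s: 10.1
tool_pos: [0.5048, -0.2359, 0.098]
ee_rot: [2.072, 2.36, 0.001]
contact_force: [1.5, -0.7, -1.2]
opening: 0.643
grip_force: 74.6
```

```bash
python3 s.py
```

```text
10.1 [ 0.5048 -0.2359  0.098 ] [ 1.5 -0.7 -1.2] M [-0.07 -0.46  0.01] q6 0.872
```

The push has vanished and z dropped 1 mm, so the keyways have found the pins. I lower toward the ring.

Emit:
jog_arm([
  [[0,0,0],[0,0,0.1],1],
  [[0,0,0],[0,0,0.2],1],
  [[0,0,0],[0,0,0.3],1],
  [[0,0,0],[0,0,0.3],1],
])

```text
time_s: 10.5
tool_pos: [0.5046, -0.236, 0.095]
ee_rot: [2.069, 2.364, 0.0]
contact_force: [2.6, -0.6, -1.0]
opening: 0.649
grip_force: 74.6
```

```bash
python3 s.py
```

```text
10.5 [ 0.5046 -0.236   0.095 ] [ 2.6 -0.6 -1. ] M [-0.28 -0.55  0.05] q6 0.869
```

Emit:
jog_arm([
  [[0,0,0.02],[0,0,0.1],1],
  [[0,0,0.04],[0,0,0.2],1],
  [[0,0,0.04],[0,0,0.3],1],
  [[0,0,0.04],[0,0,0.4],1],
  [[0,0,0.04],[0,0,0.4],1],
])

```text
time_s: 11.0
tool_pos: [0.5045, -0.2361, 0.0912]
ee_rot: [2.116, 2.321, -0.0]
contact_force: [1.8, -1.8, 2.9]
opening: 0.644
grip_force: 74.7
```

```bash
python3 s.py
```

```text
11.0 [ 0.5045 -0.2361  0.0912] [ 1.8 -1.8  2.9] M [-0.41 -0.53  0.01] q6 0.91
```

Ring contact is at the expected height. I press home.

Emit:
jog_arm([
  [[0,0,0],[0,0,0.1],1],
  [[0,0,0],[0,0,0.2],1],
  [[0,0,0],[0,0,0.3],1],
  [[0,0,0],[0,0,0.4],1],
  [[0,0,0],[0,0,0.45],1],
  [[0,0,0],[0,0,0.45],1],
])

```text
time_s: 11.6
tool_pos: [0.5046, -0.2362, 0.0874]
ee_rot: [2.116, 2.32, -0.0]
contact_force: [-1.1, -0.8, 12.0]
opening: 0.645
grip_force: 75.9
```

```bash
python3 s.py
```

```text
11.6 [ 0.5046 -0.2362  0.0874] [-1.1 -0.8 12. ] M [-0.16 -0.04  0.02] q6 0.91
```

Emit:
jog_arm([
  [[0,0,0],[0,0,0.05],1],
  [[0,0,0],[0,0,0.1],1],
  [[0,0,0],[0,0,0.1],1],
  [[0,0,0],[0,0,0.1],1],
])

```text
time_s: 12.0
tool_pos: [0.5046, -0.2362, 0.0874]
ee_rot: [2.116, 2.32, -0.0]
contact_force: [-3.8, 1.4, 22.8]
opening: 0.646
grip_force: 76.9
```

```bash
python3 s.py
python3 - <<'E'
from w import *
S=manip.get_image("side")[0]; A=manip.get_image("scene")[0]; cv2.imwrite("pics/a4.png",np.hstack([cv2.resize(A[260:360,330:430],(400,400),interpolation=3),cv2.resize(S[240:340,295:395],(400,400),interpolation=3)])[...,::-1])
E
```

```text
12.0 [ 0.5046 -0.2362  0.0874] [-3.8  1.4 22.8] M [0.27 0.71 0.05] q6 0.91
```

View pics/a4.png

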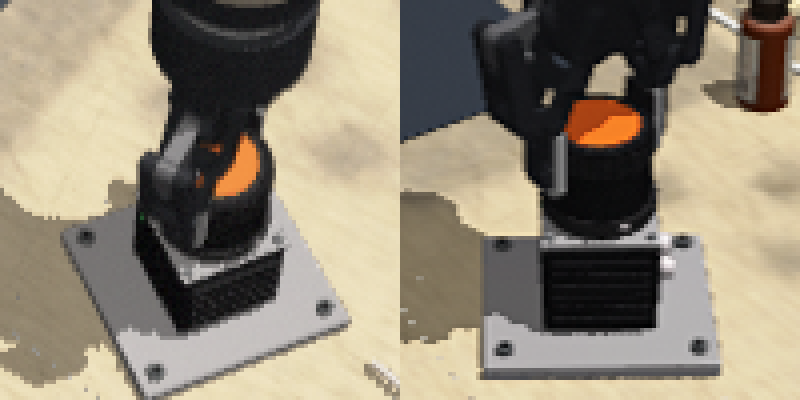

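The cell sits upright and flush on the seat. z did not move while the force rose from 12 to 23 N, which means solid seat contact. I hand it in while still holding.

```bash
python3 -c "
from bench import manip
print(manip.finish_job())"
```

```text
the job is handed in; nothing more can be done
None
```

The amber cell is keyed over the pins and fully home on the seat; the arm is still holding it upright, pressing down with about 23 N. I handed the job in at about 12 s, without touching the green cell, dropper bottle, tweezers or screwdriver.

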